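# Ease a sagging barrel bolt over its bent keeper and hold the laser guard gate ajar

### The arm

A 6-joint arm with a two-finger parallel gripper is mounted at the origin on the work surface. World frame = base frame: x ahead of the robot, y to its left, z up, the work surface at z = 0. Lengths are in m, angles in rad, forces in N, time in s.
With the tool pointing down it reaches from about 0.3 to 0.775 m from the base axis. Payload 14.6 kg.
Tool frame: the origin (TCP) lies on the front face of the gripper's body, between the roots of the fingers; the fingertips stand 97 mm ahead of it and the grasp point (between the pads) lies 78 mm ahead of it; z points along the fingers, y is the direction in which the jaws open and shut (so a half turn about z gives the same grasp; the last joint's range is limited). The gripper opens to 94 mm and grips with 3 to 60 N. Pads are 16 mm wide; open, the fingers measure 119 mm over their backs; the gripper's body (75 mm by 177 mm) begins 78 mm behind the grasp point.
Start: joints at [1.07, 0.3, 1.521, -0, 1.321, -0.067], TCP at [0.231, 0.499, 0.303] pointing down, gripper open.
Joint ranges: [-3.03, 3.03], [-0.79, 2.21], [0.23, 2.52], [-1.04, 4.18], [0, 3.07], [-2.55, 2.55]. Speed limits (rad/s): [2.22, 2.22, 2.57, 3.14, 3.14, 3.14].

### API

Orientations are given as [roll, pitch, yaw] about the fixed x, y, z axes, in that order (R = Rz(yaw) Ry(pitch) Rx(roll)).
In Python, from station import ctrl gives the robot as it stands. The module is installed in compiled form; this text tells all that it offers.
- The arm moves only by the shell command python3 -m pendant 'ROWS' [FORCE]. ROWS is JSON, a list of rows, each an object of numbers: "rx", "ry", "rz": the turn, a rotation vector about the tool's x, y, z each as a share of 4 degrees, from -1 to 1; "tx", "ty", "tz": the shift along the tool's x, y, z each as a share of 0.04 m, from -1 to 1; "grip": the gripper command: -1 is fully open, 1 is shut, values between are in proportion. A call has 1 to 8 rows; each row shifts and turns the pose as measured when the row begins, along the tool's axes as they then stand; what a row does not reach is not made up. A row lasts 1/12 s, in which the tool goes at most 41.7 mm and 7.16 degrees, less where a joint would pass 70% of its speed; a pose out of reach is approached as far as the arm can. A call with a number of a shift or a turn outside -1 to 1 is refused whole. A call with a gripper value outside its range is refused whole. The fingers move at their own pace and stop on an object; FORCE is the grip in N (left out, the last holds). Time passes only in rows, so rows that do not move let the fingers close. It gives the time, the measured TCP pose, the force and the opening at its end, in the units of the state.
- ctrl.get_obs(): the state, without advancing time (a new reading comes with each control period).
- ctrl.camera(name): name is "side" or "top" or "wrist"; returns a dict with "pixels" (420x560x3 uint8, blue, green, red), "fx", "fy", "cx", "cy" (pixels), "k1" (the pictures are not rectified: a ray, as slopes to the right and down, at radius r is drawn at 1 + k1 r^2 times it, then the intrinsics apply), "world_from_camera" (4x4, takes a point from camera to world coordinates). Camera axes: x right, y up, looking along -z (the intrinsics and any distortion apply to the point x, -y, -z); pixel columns grow to the right and rows downward; lengths in m; the calibration is good to about 2 mm. A picture is of the moment at which its call begins. There is no depth.
- ctrl.hand_in(): hands the job in, once; it reports no verdict.
The state is a dict: "time_s": time; "qpos": joint angles; "joint_vel": joint speeds; "tau": joint torques, N m; "ee_pos": TCP position; "eef_rot": TCP orientation; "force": force on the tool from outside, world axes, zero at the start; "moment": the same for the moment, N m; "grip_width": finger opening in m.
Only numpy, scipy, OpenCV 4.12 (cv2) and the standard library are available. Lean on these libraries where they do the work, as an engineer would, in place of code of your own. Each camera call takes 0.05 s, during which the arm holds its last target.

### The job

Open the low guard gate on the laser bench for me so that I can reach the marked part behind it: its barrel bolt sags, so take the bolt by its knob, lift it so the nose rises over the bent-up lip of the keeper while you draw it back out of the keeper, and do not wrench it against the lip. With the knob still in hand, gently draw the gate towards the robot until it stands about a hand's breadth (10 cm) ajar at the bolt end. The gate springs shut by itself, so do not let go: finish while holding it still there by the knob, with the loose things on the bench left where they are.

Things in the scene. Friction and masses are not known exactly. Their poses are not given: they have to be found in the camera images.
- guard: the fixed fence carrying the gate: two 40 mm aluminium posts 210 mm tall, amber side screens 220 mm deep behind them. Origin on the bench below the knob (gate shut, rod level, bolt fully shot). x: square to the shut gate, away from the robot; y: along the shut gate from hinge to keeper; z up. Latch post at y = +65 mm, hinge post at y = -346 mm. Yaw varies
- gate_hinge (a point): a point on the gate's vertical hinge axis, 321 mm from the knob along the shut gate (guard y = -321 mm) and 18 mm to the robot's side of the gate's middle plane, 120 mm above the bench
- gate (a joint): gate angle, rad: 0 = shut, grows as it swings towards the robot (anticlockwise from above about gate_hinge), stop at 1.2. Frame of 30 mm profile with amber pane, 358 mm wide, 25 to 220 mm above the bench. Its bolt end is 360 mm from the hinge, so 10 cm ajar is 0.28 rad. 1 kg; a spring pulls it shut, about 2 N at the knob when shut, 3 N at 0.3 rad
- bolt (a joint): how far the rod is drawn back along itself towards the hinge, m: 0 = fully shot, 0.075 = fully back; starts at 0.004 to 0.010. Sliding friction about 2.5 N. Sagged, the lip stops the rod at about 0.012; lifted over the lip, the nose is out of the keeper's hoop and the gate free to swing from 0.056 on
- bolt_sag (a joint): how far the rod is tipped up from its sagging rest, rad: 0 = sagged, 0.04 = nose just clear of the lip, 0.10 = level, 0.15 = stop. Tips in the rear strap, 95 mm behind the knob less the draw: to level the knob rises about 9 mm there, and its grip, 45 mm above the rod, leans back 4.5 mm towards the hinge (so held still it lets the rod move 4.5 mm forward). Sags again by its weight (0.25 kg)
- bolt_knob: black knob of the bolt, taken from above: upright cylinder, 20 mm diameter, 26 mm tall, with a 25 mm cap 5 mm thick, on a 10 mm stem. Origin at the middle of the 26 mm grip, 45 mm above the rod's axis, about 279 mm above the bench when sagged. x across the gate, y along the rod to the nose. A strap 262 mm high stands 31 mm towards the keeper: best gripped across the gate
- bolt_nose: nose of the 14 mm steel rod; origin at the tip on the rod's axis, 99 mm beyond the knob, y axis along the rod. Its underside is worn away 7 mm deep from 22 to 40 mm behind the tip: when sagged, the keeper's lip stands in that notch
- keeper: the brass-coloured keeper on top of the latch post; its frame coincides with the guard's. A hoop round the rod (21 mm wide inside, legs 4 mm thick, roof underside 262 mm above the bench) 50 mm from the guard's origin along y, and 13 mm beyond it the bent-up far end of its plate: the lip
- keeper_lip (a point): middle of the top edge of the keeper's bent-up lip, a 4 mm thick, 22 mm wide tab across the rod, 63 mm from the guard's origin along y and 227 mm above the bench. The sagging rod's underside hangs 6 mm below it
- spacer_block: loose aluminium block 45 x 60 x 50 mm on the bench in front of the latch post, out of the gate's swing, origin under its centre; to be left alone
- dark_part: loose dark round part, 90 mm across and 12 mm thick, lying on the bench before the gate, which swings over it; origin under its centre; to be left alone
- pin_jar: loose clear jar with a white cap, 48 mm across and 65 mm tall, on the bench in front of the hinge end, in the way only if the gate is swung past about 0.6 rad; origin under its centre; to be left alone

How it is judged:
On the way, in this order (a step that is already met when the one before it is completed fails the run):
1. the bolt is lifted clear of the keeper's lip by its knob, the nose still over the keeper (value of joint bolt_sag above 0.04 rad and value of joint bolt below 0.044 m and value of joint gate below 0.06 rad and contact force between the fingers and bolt_knob above 0.5 N), for 0.05 s.
2. the bolt is drawn out of the keeper by its knob (value of joint bolt above 0.05 m and value of joint gate below 0.15 rad and contact force between the fingers and bolt_knob above 0.5 N), for 0.05 s.
At the end, for the whole second after the job is handed in: the gate stands still (under 0.06 rad/s) between 7 and 15 cm ajar at its bolt end (0.195 to 0.42 rad), held against its closing spring by the fingers on the bolt's knob (over 1 N), the three loose things within 20 mm of where they stood (value of joint gate between 0.195 and 0.42 rad and velocity of joint gate between -0.06 and 0.06 rad/s and contact force between the fingers and bolt_knob above 1 N and distance of each of spacer_block, dark_part, pin_jar from where it was at the start of the episode below 0.02 m); the arm keeps its last pose, push and grip.
It fails at once if the bolt is wrenched against the keeper (over 40 N) (contact force between bolt_nose and keeper above 40 N).
It fails at once if the gate is jerked open (over 1.5 rad/s) (velocity of joint gate above 1.5 rad/s).
It fails at once if a loose thing on the bench is pushed away (distance of any of spacer_block, dark_part, pin_jar from where it was at the start of the episode above 0.02 m).
It also fails if it takes over 32 s, if anything falls off the work surface, if the arm or the gripper's body presses on something with over 40 N, if the wrist force passes 120 N, or if a joint passes its speed limit or range.

## Working session

There is one attempt and no reset: what is moved stays moved. The work goes in short steps, Python scripts to look and compute and a shell command to move; the robot and the scene stay as the last step left them, time stands still between calls to the robot, and variables do not carry over. Pictures are saved under pics/ and viewed, and the job is handed in when it is done.

```bash
mkdir -p pics; ls; cat > h.py <<'E'
import numpy as np, cv2
from station import ctrl
def snap(names=("side","top","wrist"),tag="a"):
    import pickle
    for n in names:
        c=ctrl.camera(n); cv2.imwrite(f"pics/{n}_{tag}.png",c["pixels"]); pickle.dump(c,open(f"pics/{n}_{tag}.pkl","wb"))
def load(n,tag):
    import pickle; return pickle.load(open(f"pics/{n}_{tag}.pkl","rb"))
def ray(c,u,v):
    xd=(u-c["cx"])/c["fx"]; yd=(v-c["cy"])/c["fy"]
    x,y=xd,yd
    for _ in range(30):
        s=1+c["k1"]*(x*x+y*y); x,y=xd/s,yd/s
    T=np.array(c["world_from_camera"]); d=T[:3,:3]@np.array([x,-y,-1]); return T[:3,3],d/np.linalg.norm(d)
def atz(c,u,v,z):
    o,d=ray(c,u,v); return o+d*(z-o[2])/d[2]
def tri(obs):
    A=np.zeros((3,3));b=np.zeros(3)
    R=[ray(*o) for o in obs]
    for o,d in R:
        P=np.eye(3)-np.outer(d,d);A+=P;b+=P@o
    p=np.linalg.solve(A,b); return p,[np.linalg.norm((np.eye(3)-np.outer(d,d))@(p-o)) for o,d in R]
def proj(c,p):
    T=np.array(c["world_from_camera"]); q=T[:3,:3].T@(np.asarray(p)-T[:3,3]); x,y=q[0]/-q[2],-q[1]/-q[2]
    s=1+c["k1"]*(x*x+y*y); return c["cx"]+c["fx"]*x*s,c["cy"]+c["fy"]*y*s
E
python3 - <<'E'
from h import *
snap(); print(ctrl.get_obs())
for n in("side","top","wrist"): print(n,np.round(load(n,"a")["world_from_camera"],3).tolist())
E
```

```text
pics
{'time_s': 0.15, 'qpos': array([ 1.07036339e+00,  3.00326689e-01,  1.52139129e+00, -2.01383471e-05,
        1.32072059e+00, -6.66077142e-02]), 'joint_vel': array([ 0.0003496 , -0.00176843, -0.00252693,  0.00093494, -0.00151878,
        0.00176339]), 'tau': array([-3.57327217e-04, -5.31955075e+01, -3.52822530e+01,  7.07781245e-02,
        2.36326066e-02, -1.31121615e-04]), 'ee_pos': array([0.23114882, 0.49895389, 0.30224581]), 'eef_rot': array([-3.14074732e+00, -3.68383294e-05,  2.70777241e+00]), 'force': array([ 0.15630296,  0.3767476 , -0.10455925]), 'moment': array([-0.02894887,  0.01458499,  0.07183554]), 'grip_width': 0.09433053163215342}
side [[0.987, 0.103, -0.125, 0.498], [-0.16, 0.505, -0.848, -0.739], [-0.024, 0.857, 0.514, 0.638], [0.0, 0.0, 0.0, 1.0]]
top [[-0.013, 0.995, -0.098, 0.482], [-1.0, -0.013, -0.002, -0.035], [-0.004, 0.098, 0.995, 1.115], [0.0, 0.0, 0.0, 1.0]]
wrist [[0.42, -0.871, -0.256, 0.155], [0.908, 0.403, 0.119, 0.534], [-0.001, -0.282, 0.959, 0.385], [0.0, 0.0, 0.0, 1.0]]
```

View pics/side_a.png

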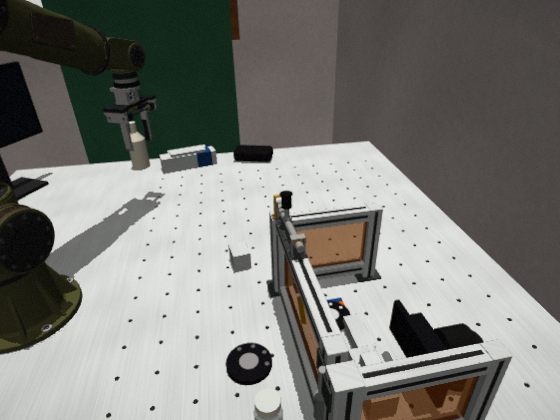

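View pics/top_a.png

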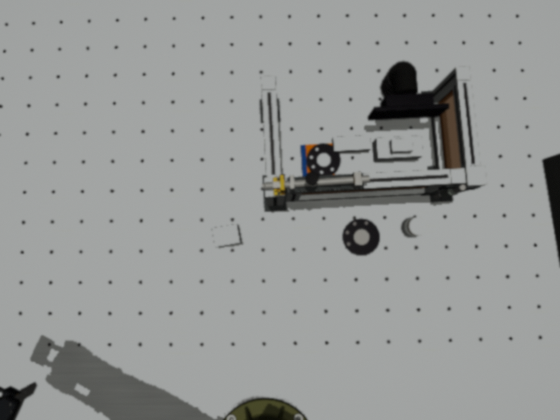

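View pics/wrist_a.png

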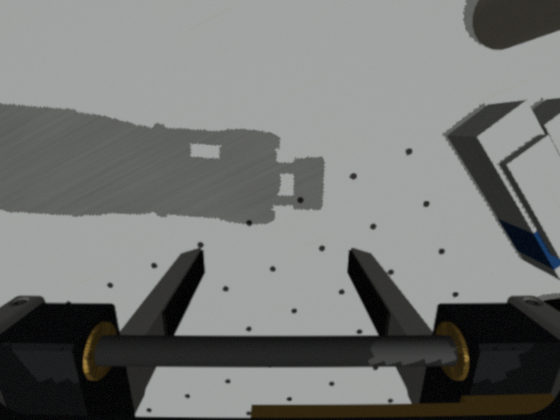

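The gate runs left to right in the top view, with the keeper at about (278,184), the knob at about (312,178) and the hinge at the right. In the side view the knob is at about (286,200). Next I'll enlarge both crops.

```bash
python3 - <<'E'
import cv2
a=cv2.imread("pics/side_a.png")[180:300,225:345]; b=cv2.imread("pics/top_a.png")[140:220,250:390]
cv2.imwrite("pics/c1.png",cv2.resize(a,(600,600),interpolation=cv2.INTER_CUBIC)); cv2.imwrite("pics/c2.png",cv2.resize(b,(770,440),interpolation=cv2.INTER_CUBIC))
E
```

```text
(no output)
```

View pics/c1.png

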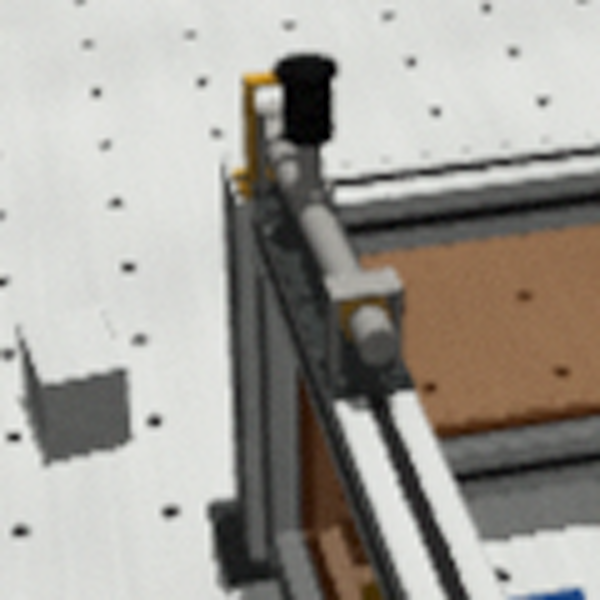

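View pics/c2.png

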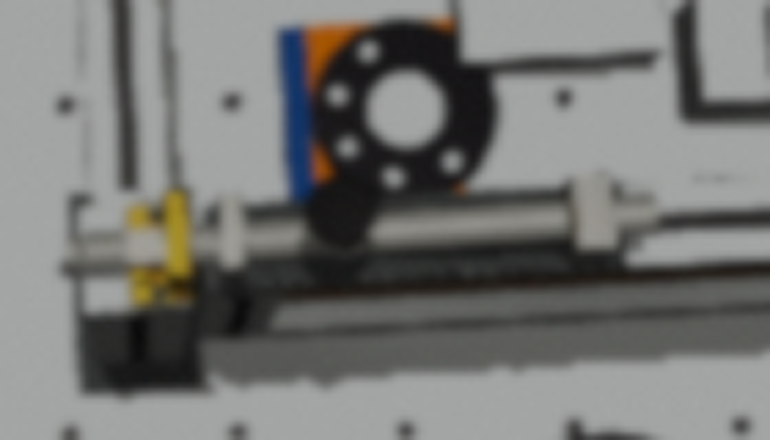

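```bash
python3 - <<'E'
from h import *
s=load("side","a");t=load("top","a")
print("cap",tri([(t,312.2,178.7),(s,286.2,193.5)]), atz(t,312.2,178.7,.296))
A=atz(t,250+75/5.5,140+252/5.5,.227);B=atz(t,250+640/5.5,140+210/5.5,.245)
d=A-B;print("rod dir",A,B,np.degrees(np.arctan2(d[1],d[0])))
# posts: gate top profile edge: front edge of gate top (z .22)
for a,b,z in [((275,300),(765,265),.22)]:
    A=atz(t,250+a[0]/5.5,140+a[1]/5.5,z);B=atz(t,250+b[0]/5.5,140+b[1]/5.5,z);d=A-B;print(A,B,np.degrees(np.arctan2(d[1],d[0])))
for n,u,v,z in [("block",226,235,.05),("dark",361,237,.012),("jar",411,227,.065)]: print(n,atz(t,u,v,z))
print("hoop",atz(t,250+178/5.5,140+225/5.5,.262))
E
```

```text
cap (array([ 0.60500529, -0.1029588 ,  0.29770627]), [np.float64(0.0015092474557957603), np.float64(0.0015092474557959008)]) [ 0.60373831 -0.10295124  0.296     ]
rod dir [ 0.60110956 -0.01279182  0.227     ] [ 0.61095847 -0.21216343  0.245     ] 92.8280997589766
[ 0.58363932 -0.08444397  0.22      ] [ 0.5940107  -0.26198223  0.22      ] 93.34329041979957
block [0.51002344 0.08088283 0.05      ]
dark [ 0.5017211  -0.24197906  0.012     ]
jar [ 0.52210675 -0.34908605  0.065     ]
hoop [ 0.60531448 -0.04920707  0.262     ]
```

```bash
python3 -m pendant '[{"tz":-1},{"tz":-1},{"tz":-1},{"tz":-1},{"tx":-1,"rz":1},{"tx":-1,"rz":1},{"tx":-1,"rz":1},{"tx":-1,"rz":1}]' 20
```

```text
$[0]: bad value
```

```bash
python3 -m pendant '[{"rx":0,"ry":0,"rz":0,"tx":0,"ty":0,"tz":-1,"grip":-1},{"rx":0,"ry":0,"rz":0,"tx":0,"ty":0,"tz":-1,"grip":-1},{"rx":0,"ry":0,"rz":0,"tx":0,"ty":0,"tz":-1,"grip":-1},{"rx":0,"ry":0,"rz":0,"tx":0,"ty":0,"tz":-1,"grip":-1},{"rx":0,"ry":0,"rz":1,"tx":-1,"ty":0,"tz":0,"grip":-1},{"rx":0,"ry":0,"rz":1,"tx":-1,"ty":0,"tz":0,"grip":-1},{"rx":0,"ry":0,"rz":1,"tx":-1,"ty":0,"tz":0,"grip":-1},{"rx":0,"ry":0,"rz":1,"tx":-1,"ty":0,"tz":0,"grip":-1}]' 20
```

```text
time_s: 0.82
ee_pos: [0.3668, 0.4177, 0.468]
eef_rot: [-3.136, 0.002, 2.431]
force: [0.5, 0.4, -0.2]
grip_width: 0.094
```

```bash
python3 -m pendant '[{"rx":0,"ry":0,"rz":1,"tx":-1,"ty":0,"tz":0,"grip":-1},{"rx":0,"ry":0,"rz":1,"tx":-1,"ty":0,"tz":0,"grip":-1},{"rx":0,"ry":0,"rz":1,"tx":-1,"ty":0,"tz":0,"grip":-1},{"rx":0,"ry":0,"rz":1,"tx":-1,"ty":0,"tz":0,"grip":-1},{"rx":0,"ry":0,"rz":1,"tx":-1,"ty":0,"tz":0,"grip":-1},{"rx":0,"ry":0,"rz":1,"tx":-1,"ty":0,"tz":0,"grip":-1},{"rx":0,"ry":0,"rz":1,"tx":-1,"ty":0,"tz":0,"grip":-1},{"rx":0,"ry":0,"rz":1,"tx":-1,"ty":0,"tz":0,"grip":-1}]'
cat >> h.py <<'E'
def delta(p,yaw):
    """rows needed (in units) from now to TCP p, yaw deg, pointing down"""
    from scipy.spatial.transform import Rotation as R
    o=ctrl.get_obs(); R0=R.from_euler("xyz",o["eef_rot"]); R1=R.from_euler("xyz",[np.pi,0,np.radians(yaw)])
    w=(R0.inv()*R1).as_rotvec(); d=R0.inv().apply(np.array(p)-o["ee_pos"])
    print("t units",np.round(d/.04,3),"r units",np.round(np.degrees(w)/4,3),"t",o["time_s"],"pos",np.round(o["ee_pos"],4),"F",np.round(o["force"],1),"w",round(o["grip_width"],4))
E
python3 -c "
from h import *
delta([.604,-.103,.44],93)"
```

```text
time_s: 1.48
ee_pos: [0.5543, 0.1472, 0.4654]
eef_rot: [-3.132, 0.005, 1.845]
force: [1.2, 1.2, -0.0]
grip_width: 0.0942
t units [-6.354 -0.492  0.672] r units [-0.128  0.089  3.178] t 1.4833 pos [0.5543 0.1472 0.4654] F [ 1.2  1.2 -0. ] w 0.0942
```

```bash
python3 -m pendant '[{"rx":0,"ry":0,"rz":0.5,"tx":-0.9,"ty":-0.1,"tz":0.1,"grip":-1},{"rx":0,"ry":0,"rz":0.5,"tx":-0.9,"ty":-0.1,"tz":0.1,"grip":-1},{"rx":0,"ry":0,"rz":0.5,"tx":-0.9,"ty":-0.1,"tz":0.1,"grip":-1},{"rx":0,"ry":0,"rz":0.5,"tx":-0.9,"ty":-0.1,"tz":0.1,"grip":-1},{"rx":0,"ry":0,"rz":0.5,"tx":-0.9,"ty":-0.1,"tz":0,"grip":-1},{"rx":0,"ry":0,"rz":0.5,"tx":-0.9,"ty":0,"tz":0,"grip":-1},{"rx":0,"ry":0,"rz":0,"tx":0,"ty":0,"tz":0,"grip":-1}]'
python3 -c "
from h import *
snap(('wrist',),'b')
delta([.604,-.103,.44],93)"
```

```text
time_s: 2.07
ee_pos: [0.574, -0.0863, 0.4465]
eef_rot: [-3.127, 0.007, 1.614]
force: [0.1, -0.2, -0.4]
grip_width: 0.0938
t units [-0.505  0.73   0.158] r units [-0.202  0.094 -0.101] t 2.1167 pos [ 0.574  -0.0841  0.4466] F [ 0.5  0.8 -0. ] w 0.0942
```

View pics/wrist_b.png

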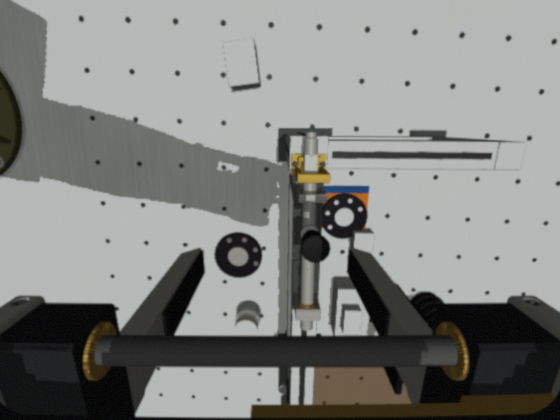

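The wrist picture shows the knob cap at about (315,246) and the rod running from (312,135) to (307,325). The two views can now refine the knob position.

```bash
python3 - <<'E'
from h import *
s=load("side","a");t=load("top","a");w=load("wrist","b")
a=w["pixels"][110:350,230:400]; cv2.imwrite("pics/c3.png",cv2.resize(a,None,fx=2.5,fy=2.5,interpolation=cv2.INTER_CUBIC))
print(tri([(t,312.2,178.7),(s,286.2,193.2),(w,315,246)]), atz(w,315,246,.296))
E
```

```text
(array([ 0.60516978, -0.09996033,  0.29562588]), [np.float64(0.0033203333958470387), np.float64(0.0022421123488956594), np.float64(0.003031406222943571)]) [ 0.60441277 -0.0965926   0.296     ]
```

View pics/c3.png

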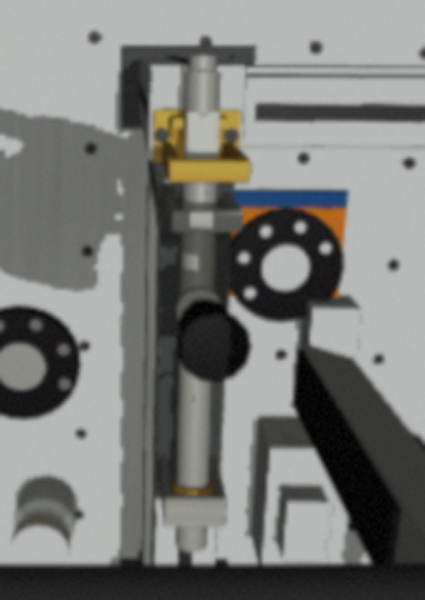

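```bash
python3 -m pendant '[{"rx":-0.2,"ry":0.1,"rz":-0.1,"tx":-0.45,"ty":0.75,"tz":0.3,"grip":-1},{"rx":0,"ry":0,"rz":0,"tx":0,"ty":0,"tz":0.5,"grip":-1},{"rx":0,"ry":0,"rz":0,"tx":0,"ty":0,"tz":0,"grip":-1}]'
python3 -c "
from h import *
delta([.605,-.100,.36],93)
snap(('wrist','top'),'c')
delta([.605,-.100,.36],93)
w=load('wrist','c')
cv2.imwrite('pics/c4.png',cv2.resize(w['pixels'],None,fx=1.4,fy=1.4))
"
```

```text
time_s: 2.37
ee_pos: [0.6062, -0.1005, 0.4128]
eef_rot: [-3.142, -0.002, 1.624]
force: [0.5, 0.6, -0.9]
grip_width: 0.094
t units [ 0.012 -0.029  1.319] r units [-0.    -0.022  0.013] t 2.3667 pos [ 0.6062 -0.1005  0.4128] F [ 0.5  0.6 -0.9] w 0.094
t units [ 0.007 -0.027  1.41 ] r units [ 0.054 -0.004  0.018] t 2.4667 pos [ 0.6059 -0.1002  0.4164] F [-0.2  0.1 -0.1] w 0.0942
```

View pics/c4.png

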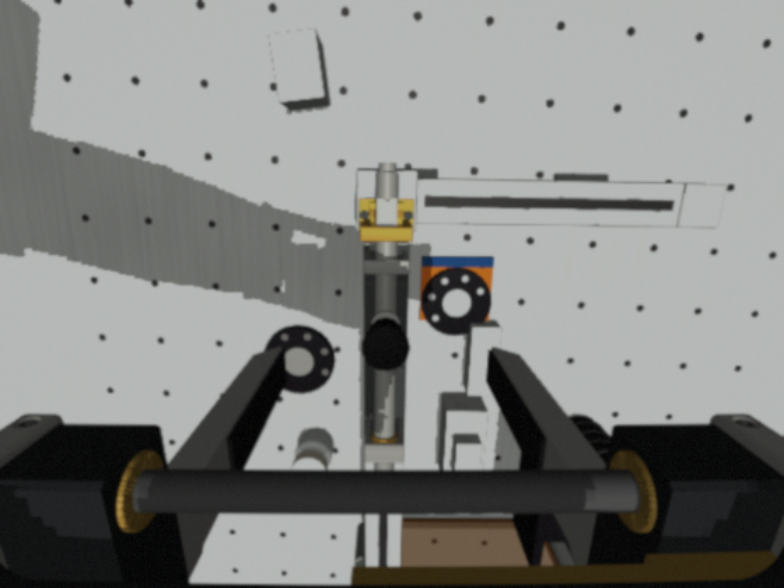

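The cap is centred between the fingertips at crop (386,343), and the rod is upright in the picture, so the yaw is right.

```bash
python3 - <<'E'
from h import *
s=load("side","a");t=load("top","a");w=load("wrist","c")
print(tri([(t,312.2,178.7),(s,286.2,193.2),(w,275.5,245)]), atz(w,275.5,245,.296),atz(s,286.2,193.2,.297))
# where grasp point/tip projects
o=ctrl.get_obs()["ee_pos"]; print(proj(w,[o[0],o[1],.296]))
E
```

```text
(array([ 0.60530198, -0.09999209,  0.29572976]), [np.float64(0.003348369338770887), np.float64(0.0020806383804748063), np.float64(0.0029363770513695375)]) [ 0.60502689 -0.0967393   0.296     ] [ 0.60700671 -0.10013165  0.297     ]
(np.float64(276.40709799760907), np.float64(249.58306527815785))
```

```bash
python3 -m pendant '[{"rx":0,"ry":0,"rz":0,"tx":0.03,"ty":-0.02,"tz":0.7,"grip":-1},{"rx":0,"ry":0,"rz":0,"tx":0,"ty":0,"tz":0.6,"grip":-1},{"rx":0,"ry":0,"rz":0,"tx":0,"ty":0,"tz":0,"grip":-1},{"rx":0,"ry":0,"rz":0,"tx":0,"ty":0,"tz":0,"grip":-1}]'
python3 -c "
from h import *
delta([.605,-.0985,.359],93)
"
```

```text
time_s: 2.8
ee_pos: [0.6047, -0.0956, 0.3712]
eef_rot: [3.128, 0.002, 1.629]
force: [0.9, 0.2, 0.6]
grip_width: 0.0941
t units [-0.071 -0.001  0.304] r units [0.188 0.032 0.077] t 2.8 pos [ 0.6047 -0.0956  0.3712] F [0.9 0.2 0.6] w 0.0941
```

```bash
python3 -m pendant '[{"rx":0.2,"ry":0,"rz":0.1,"tx":-0.07,"ty":0,"tz":0.35,"grip":-0.2},{"rx":0,"ry":0,"rz":0,"tx":0,"ty":0,"tz":0,"grip":-0.2},{"rx":0,"ry":0,"rz":0,"tx":0,"ty":0,"tz":0,"grip":-0.2}]'
python3 -c "
from h import *
delta([.605,-.0985,.359],93)
snap(('wrist','side'),'d')
delta([.605,-.0985,.359],93)
a=load('side','d')['pixels'][140:290,205:355]
cv2.imwrite('pics/c5.png',cv2.resize(a,None,fx=4,fy=4,interpolation=cv2.INTER_CUBIC))
"
```

```text
time_s: 3.05
ee_pos: [0.6052, -0.0978, 0.3615]
eef_rot: [3.138, 0.004, 1.622]
force: [-0.0, 0.5, 1.1]
grip_width: 0.0772
t units [-0.018 -0.007  0.062] r units [ 0.052  0.056 -0.013] t 3.05 pos [ 0.6052 -0.0978  0.3615] F [-0.   0.5  1.1] w 0.0772
t units [-0.017 -0.006  0.049] r units [ 0.044  0.054 -0.014] t 3.15 pos [ 0.6052 -0.0978  0.3609] F [ 0.4 -1.5  0.5] w 0.0694
```

View pics/c5.png

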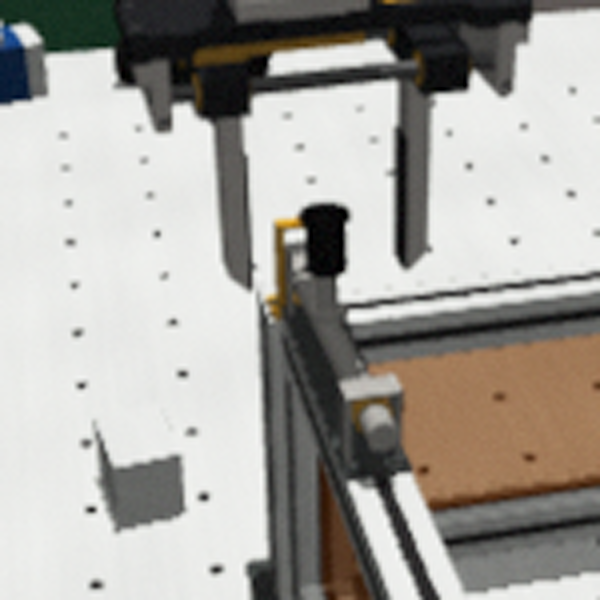

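View pics/wrist_d.png

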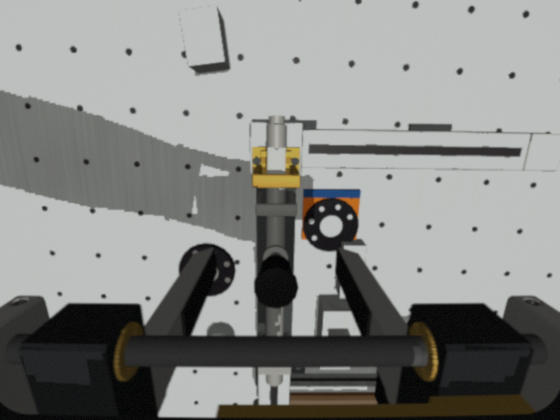

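The side view shows the knob between the fingertips at about the right height. In the wrist view the cap is at (275,281), with the left finger's tip at about (207,255) and the right one at about (345,255).

```bash
python3 - <<'E'
from h import *
w=load("wrist","d"); print(atz(w,275.5,281,.297)); o=ctrl.get_obs()["ee_pos"]; print(proj(w,[o[0],o[1],.297]))
E
python3 -m pendant '[{"rx":0,"ry":0,"rz":0,"tx":0,"ty":0,"tz":0,"grip":1},{"rx":0,"ry":0,"rz":0,"tx":0,"ty":0,"tz":0,"grip":1},{"rx":0,"ry":0,"rz":0,"tx":0,"ty":0,"tz":0,"grip":1},{"rx":0,"ry":0,"rz":0,"tx":0,"ty":0,"tz":0,"grip":1},{"rx":0,"ry":0,"rz":0,"tx":0,"ty":0,"tz":0,"grip":1},{"rx":0,"ry":0,"rz":0,"tx":0,"ty":0,"tz":0,"grip":1}]' 30
python3 -c "
from h import *
delta([.605,-.0985,.359],93)"
```

```text
[ 0.604371  -0.0948157  0.297    ]
(np.float64(276.68733575475164), np.float64(285.9332702808353))
time_s: 3.65
ee_pos: [0.6053, -0.098, 0.3625]
eef_rot: [3.137, 0.004, 1.622]
force: [-0.2, -0.1, -0.6]
grip_width: 0.0298
t units [-0.012 -0.009  0.087] r units [ 0.07   0.06  -0.017] t 3.65 pos [ 0.6053 -0.098   0.3625] F [-0.2 -0.1 -0.6] w 0.0298
```

```bash

python3 -m pendant '[{"rx":0,"ry":0,"rz":0,"tx":0,"ty":0,"tz":0.03,"grip":1},{"rx":0,"ry":0,"rz":0,"tx":0,"ty":0,"tz":0.03,"grip":1},{"rx":0,"ry":0,"rz":0,"tx":0,"ty":0,"tz":0,"grip":1},{"rx":0,"ry":0,"rz":0,"tx":0,"ty":0,"tz":0,"grip":1}]' 30
python3 -c "
from h import *
delta([.605,-.0985,.359],93)
snap(('side','wrist'),'e')
a=load('side','e')['pixels'][140:290,205:355]
cv2.imwrite('pics/c6.png',cv2.resize(a,None,fx=4,fy=4,interpolation=cv2.INTER_CUBIC))"
```

```text
time_s: 3.98
ee_pos: [0.6053, -0.098, 0.362]
eef_rot: [3.134, 0.005, 1.622]
force: [-0.4, 0.2, -1.8]
grip_width: 0.0234
t units [-0.011 -0.009  0.075] r units [ 0.111  0.072 -0.019] t 3.9833 pos [ 0.6053 -0.098   0.362 ] F [-0.4  0.2 -1.8] w 0.0234
```

View pics/c6.png

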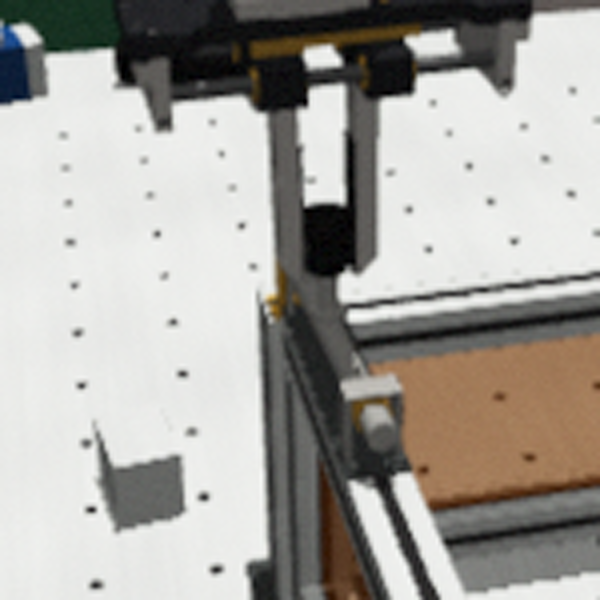

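The fingers are closing round the knob at crop (325,240). I'll let them finish.

```bash

python3 -m pendant '[{"rx":0,"ry":0,"rz":0,"tx":0,"ty":0,"tz":0,"grip":1},{"rx":0,"ry":0,"rz":0,"tx":0,"ty":0,"tz":0,"grip":1},{"rx":0,"ry":0,"rz":0,"tx":0,"ty":0,"tz":0,"grip":1}]' 30
python3 -c "
from h import *
delta([.605,-.0985,.359],93)"
```

```text
time_s: 4.33
ee_pos: [0.6054, -0.098, 0.3619]
eef_rot: [3.134, 0.005, 1.622]
force: [-1.1, -0.2, 1.3]
grip_width: 0.0232
t units [-0.013 -0.01   0.073] r units [ 0.108  0.07  -0.019] t 4.3333 pos [ 0.6054 -0.098   0.3619] F [-1.1 -0.2  1.3] w 0.0232
```

```bash
cat >> h.py <<'E'
def prog():
    from scipy.spatial.transform import Rotation as R
    o=ctrl.get_obs(); r=R.from_euler("xyz",o["eef_rot"]).as_matrix(); r0=R.from_euler("xyz",[3.134,.005,1.622]).as_matrix()
    g=o["ee_pos"]+.078*r[:,2]; g0=np.array([.6054,-.098,.3619])+.078*r0[:,2]
    a=np.radians(3); G=np.array([[np.cos(a),np.sin(a),0],[-np.sin(a),np.cos(a),0],[0,0,1]])
    print("t %.2f"%o["time_s"],"grasp move guard mm",np.round(G@(g-g0)*1e3,1),"rotvec tool deg",np.round(np.degrees(R.from_matrix(r0.T@r).as_rotvec()),2),"Fguard",np.round(G@o["force"],1),"M",np.round(o["moment"],2),"w",round(o["grip_width"],4),"g",np.round(g,4))
E
python3 -m pendant '[{"rx":0,"ry":0.3,"rz":0,"tx":-0.07,"ty":0,"tz":-0.06,"grip":1},{"rx":0,"ry":0.3,"rz":0,"tx":-0.07,"ty":0,"tz":-0.06,"grip":1}]' 30
python3 -c "
from h import *
prog()"
```

```text
time_s: 4.5
ee_pos: [0.6055, -0.1032, 0.366]
eef_rot: [3.136, -0.04, 1.623]
force: [-1.0, -0.2, -3.2]
grip_width: 0.0238
t 4.50 grasp move guard mm [-0.3 -1.7  4.1] rotvec tool deg [ 0.1   2.56 -0.06] Fguard [-1.  -0.2 -3.2] M [-0.15  0.02 -0.06] w 0.0238 g [ 0.6058 -0.1     0.288 ]
```

```bash

python3 -m pendant '[{"rx":0,"ry":0.3,"rz":0,"tx":-0.07,"ty":0,"tz":-0.05,"grip":1},{"rx":0,"ry":0.3,"rz":0,"tx":-0.07,"ty":0,"tz":-0.05,"grip":1},{"rx":0,"ry":0,"rz":0,"tx":0,"ty":0,"tz":0,"grip":1}]' 30
python3 -c "
from h import *
prog()
snap(('side',),'f')
a=load('side','f')['pixels'][140:290,205:355]
cv2.imwrite('pics/c7.png',cv2.resize(a,None,fx=4,fy=4,interpolation=cv2.INTER_CUBIC))"
```

```text
time_s: 4.75
ee_pos: [0.606, -0.1101, 0.3702]
eef_rot: [3.136, -0.09, 1.623]
force: [-0.6, 1.4, 0.2]
grip_width: 0.0235
t 4.75 grasp move guard mm [-0.2 -4.7  8.7] rotvec tool deg [ 0.09  5.45 -0.04] Fguard [-0.6  1.5  0.2] M [ 0.31  0.11 -0.04] w 0.0235 g [ 0.6061 -0.103   0.2926]
```

View pics/c7.png

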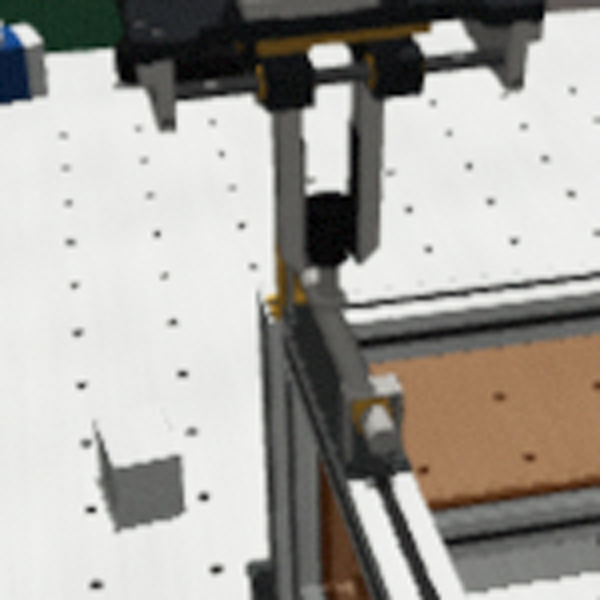

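The knob and rod have risen: the cap top went from about row 205 to 192 in the crop, and the tail dipped. Now I'll draw the bolt level, in small steps.

```bash

python3 -m pendant '[{"rx":0,"ry":0,"rz":0,"tx":-0.15,"ty":0,"tz":-0.01,"grip":1},{"rx":0,"ry":0,"rz":0,"tx":-0.15,"ty":0,"tz":-0.01,"grip":1},{"rx":0,"ry":0,"rz":0,"tx":-0.15,"ty":0,"tz":-0.01,"grip":1}]' 30
python3 -c "
from h import *
prog()"
```

```text
time_s: 5.05
ee_pos: [0.6069, -0.1281, 0.3699]
eef_rot: [3.136, -0.089, 1.625]
force: [-1.4, 2.6, 0.4]
grip_width: 0.0234
t 5.05 grasp move guard mm [ -0.2 -22.8   8.3] rotvec tool deg [ 0.1   5.4  -0.11] Fguard [-1.2  2.6  0.4] M [ 0.42  0.27 -0.07] w 0.0234 g [ 0.607  -0.1211  0.2922]
```

Force is 2.6 N along the rod, which is sliding friction only. I'll keep going.

```bash

python3 -m pendant '[{"rx":0,"ry":0,"rz":0,"tx":-0.15,"ty":0,"tz":-0.01,"grip":1},{"rx":0,"ry":0,"rz":0,"tx":-0.15,"ty":0,"tz":-0.01,"grip":1},{"rx":0,"ry":0,"rz":0,"tx":-0.15,"ty":0,"tz":-0.01,"grip":1},{"rx":0,"ry":0,"rz":0,"tx":-0.15,"ty":0,"tz":-0.01,"grip":1}]' 30
python3 -c "
from h import *
prog()"
```

```text
time_s: 5.38
ee_pos: [0.6082, -0.1548, 0.3698]
eef_rot: [3.135, -0.089, 1.625]
force: [-1.5, 3.4, 1.3]
grip_width: 0.0235
t 5.38 grasp move guard mm [ -0.3 -49.6   8.2] rotvec tool deg [ 0.08  5.38 -0.11] Fguard [-1.3  3.5  1.3] M [ 0.41  0.42 -0.07] w 0.0235 g [ 0.6083 -0.1479  0.2921]
```

```bash

python3 -m pendant '[{"rx":0,"ry":0,"rz":0,"tx":-0.14,"ty":0,"tz":-0.01,"grip":1},{"rx":0,"ry":0,"rz":0,"tx":-0.14,"ty":0,"tz":-0.01,"grip":1},{"rx":0,"ry":0,"rz":0,"tx":0,"ty":0,"tz":0,"grip":1}]' 30
python3 -c "
from h import *
prog()
snap(('side','top'),'g')
prog()
a=load('side','g')['pixels'][140:290,205:355]
cv2.imwrite('pics/c8.png',cv2.resize(a,None,fx=4,fy=4,interpolation=cv2.INTER_CUBIC))"
```

```text
time_s: 5.63
ee_pos: [0.6087, -0.1688, 0.3701]
eef_rot: [3.135, -0.088, 1.623]
force: [-1.4, 1.5, 1.5]
grip_width: 0.0236
t 5.63 grasp move guard mm [ -0.5 -63.6   8.5] rotvec tool deg [ 0.04  5.34 -0.04] Fguard [-1.4  1.5  1.5] M [ 0.22  0.4  -0.03] w 0.0236 g [ 0.6089 -0.1619  0.2924]
t 5.73 grasp move guard mm [ -0.4 -62.8   8.3] rotvec tool deg [ 0.06  5.34 -0.06] Fguard [-1.6  1.2  0.6] M [ 0.02  0.33 -0.04] w 0.0234 g [ 0.6089 -0.1611  0.2922]
```

View pics/c8.png

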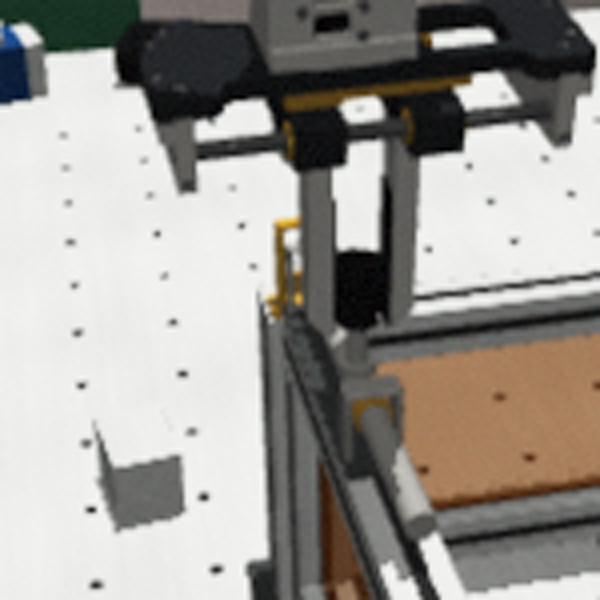

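View pics/top_g.png

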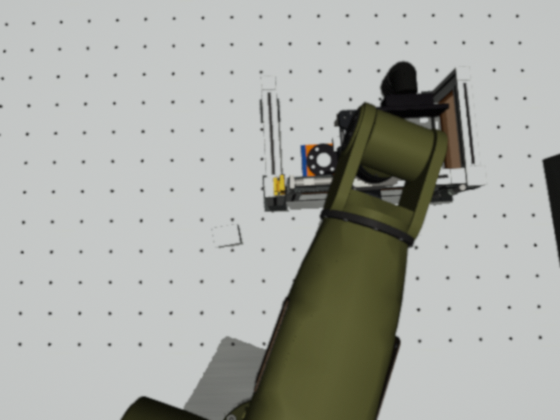

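The rod's nose is out of the hoop: the hoop at crop (287,255) is empty and the tail sticks well out behind. Now I'll swing the gate on its arc.

```bash

python3 -m pendant '[{"rx":0.02,"ry":0,"rz":-0.2,"tx":0.01,"ty":-0.08,"tz":0,"grip":1},{"rx":0.03,"ry":0,"rz":-0.28,"tx":0.01,"ty":-0.12,"tz":0,"grip":1},{"rx":0.03,"ry":0,"rz":-0.28,"tx":0.01,"ty":-0.12,"tz":0,"grip":1},{"rx":0.03,"ry":0,"rz":-0.28,"tx":0.01,"ty":-0.12,"tz":0,"grip":1}]' 30
cat >> h.py <<'E'
def arc():
    o=ctrl.get_obs(); from scipy.spatial.transform import Rotation as R
    r=R.from_euler("xyz",o["eef_rot"]).as_matrix(); g=o["ee_pos"]+.078*r[:,2]
    a=np.radians(3); gx=np.array([np.cos(a),np.sin(a)]); gy=np.array([-np.sin(a),np.cos(a)])
    g1=np.array([.6089,-.1611]); H=g1-.018*gx-.256*gy
    v0=g1-H; v=g[:2]-H; ang=np.arctan2(v[1],v[0])-np.arctan2(v0[1],v0[0])
    print("angle est %.3f radius %.1f (%.1f) toolyaw %.3f"%(ang,1e3*np.hypot(*v),1e3*np.hypot(*v0),o["eef_rot"][2]-1.623))
E
python3 -c "
from h import *
prog();arc()"
```

```text
time_s: 6.07
ee_pos: [0.5907, -0.1671, 0.3695]
eef_rot: [3.134, -0.087, 1.704]
force: [2.0, 1.0, -0.2]
grip_width: 0.0235
t 6.07 grasp move guard mm [-18.9 -61.1   7.9] rotvec tool deg [ 0.2   5.3  -4.65] Fguard [ 2.1  0.9 -0.2] M [ 0.05 -0.38 -0.2 ] w 0.0235 g [ 0.5904 -0.1603  0.2918]
angle est 0.072 radius 257.7 (256.6) toolyaw 0.081
```

Force is 2 N in the closing direction, which is just the spring, so the gate is following.

```bash

python3 -m pendant '[{"rx":0.03,"ry":0,"rz":-0.28,"tx":0,"ty":-0.13,"tz":-0.01,"grip":1},{"rx":0.03,"ry":0,"rz":-0.28,"tx":0,"ty":-0.13,"tz":-0.01,"grip":1},{"rx":0.03,"ry":0,"rz":-0.28,"tx":0,"ty":-0.13,"tz":-0.01,"grip":1},{"rx":0.03,"ry":0,"rz":-0.28,"tx":0,"ty":-0.13,"tz":-0.01,"grip":1},{"rx":0.03,"ry":0,"rz":-0.28,"tx":0,"ty":-0.13,"tz":-0.01,"grip":1},{"rx":0.03,"ry":0,"rz":-0.28,"tx":0,"ty":-0.13,"tz":-0.01,"grip":1}]' 30
python3 -c "
from h import *
prog();arc()"
```

```text
time_s: 6.57
ee_pos: [0.5564, -0.1724, 0.3705]
eef_rot: [3.137, -0.086, 1.837]
force: [3.3, 1.5, -1.8]
grip_width: 0.0231
t 6.57 grasp move guard mm [-54.4 -64.7   8.9] rotvec tool deg [  0.65   5.27 -12.3 ] Fguard [ 3.4  1.3 -1.8] M [ 0.12 -0.58 -0.04] w 0.0231 g [ 0.555  -0.1658  0.2928]
angle est 0.211 radius 256.7 (256.6) toolyaw 0.214
```

```bash

python3 -m pendant '[{"rx":0.03,"ry":0,"rz":-0.28,"tx":0,"ty":-0.13,"tz":0,"grip":1},{"rx":0.03,"ry":0,"rz":-0.28,"tx":0,"ty":-0.13,"tz":0,"grip":1},{"rx":0.03,"ry":0,"rz":-0.25,"tx":0,"ty":-0.11,"tz":0,"grip":1},{"rx":0,"ry":0,"rz":-0.1,"tx":0,"ty":-0.04,"tz":0,"grip":1},{"rx":0,"ry":0,"rz":0,"tx":0,"ty":0,"tz":0,"grip":1},{"rx":0,"ry":0,"rz":0,"tx":0,"ty":0,"tz":0,"grip":1}]' 30
python3 -c "
from h import *
prog();arc()
snap(('side','top','wrist'),'i')
prog();arc()
a=load('side','i')['pixels'][120:420,150:500]
cv2.imwrite('pics/c9.png',cv2.resize(a,(700,600),interpolation=cv2.INTER_CUBIC))"
```

```text
time_s: 7.07
ee_pos: [0.5376, -0.1763, 0.3704]
eef_rot: [3.135, -0.086, 1.913]
force: [3.0, 1.1, -0.8]
grip_width: 0.0234
t 7.07 grasp move guard mm [-73.8 -67.7   8.7] rotvec tool deg [  0.76   5.27 -16.62] Fguard [ 3.   1.  -0.8] M [ 0.14 -0.61 -0.02] w 0.0234 g [ 0.5359 -0.1698  0.2926]
angle est 0.287 radius 257.1 (256.6) toolyaw 0.290
t 7.22 grasp move guard mm [-73.6 -67.7   8.7] rotvec tool deg [  0.77   5.28 -16.61] Fguard [ 2.6  1.  -0.5] M [ 0.13 -0.54 -0.08] w 0.0236 g [ 0.536  -0.1698  0.2926]
angle est 0.287 radius 257.1 (256.6) toolyaw 0.290
```

View pics/c9.png

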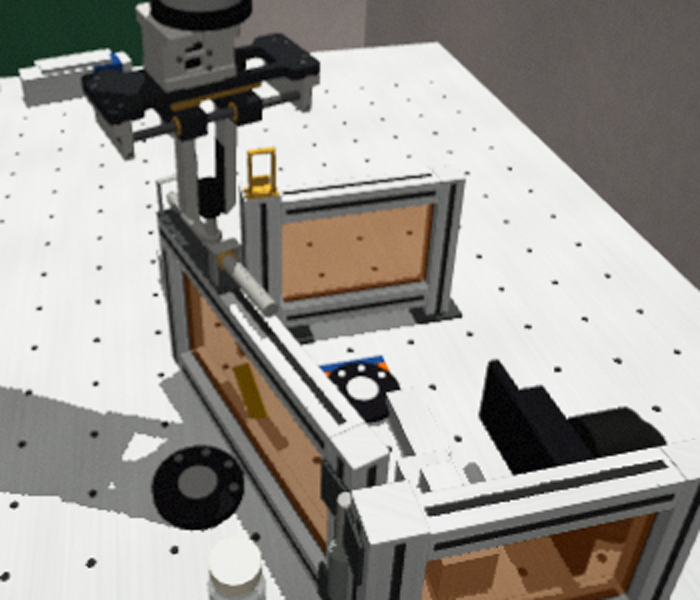

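View pics/wrist_i.png

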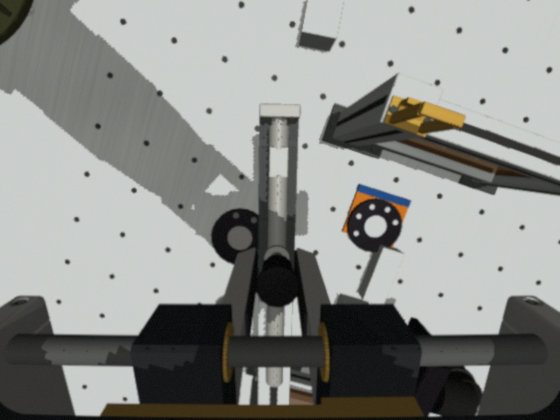

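The gate stands open with the knob still in the fingers, at crop (212,195) in the side view and (277,282) in the wrist view. The loose things look untouched. One numeric check of their positions before I hand in.

```bash
python3 - <<'E'
from h import *
a=load("side","a");b=load("side","i")
for n,(u0,u1,v0,v1) in dict(block=(222,255,238,275),dark=(222,276,340,388),jar=(245,290,384,420)).items():
    A=cv2.cvtColor(a["pixels"],6)[v0:v1,u0:u1]; B=cv2.cvtColor(b["pixels"],6)[v0-8:v1+8,u0-8:u1+8]
    r=cv2.matchTemplate(B,A,cv2.TM_CCOEFF_NORMED); print(n,cv2.minMaxLoc(r)[1],np.array(cv2.minMaxLoc(r)[3])-[8,8])
o=ctrl.get_obs();print(o["time_s"],np.abs(o["joint_vel"]).max());prog();arc()
E
```

```text
block 0.2916862368583679 [1 0]
dark 0.8737995624542236 [0 0]
jar 0.7114766836166382 [0 0]
7.2167 0.002553756728339164
t 7.22 grasp move guard mm [-73.6 -67.7   8.7] rotvec tool deg [  0.77   5.28 -16.61] Fguard [ 2.6  1.  -0.5] M [ 0.13 -0.54 -0.08] w 0.0236 g [ 0.536  -0.1698  0.2926]
angle est 0.287 radius 257.1 (256.6) toolyaw 0.290
```

The block is hidden behind the gate in the side view, so I'll check it in the top and wrist pictures.

```bash
python3 - <<'E'
from h import *
a=load("top","a");b=load("top","i");w=load("wrist","i")
A=cv2.cvtColor(a["pixels"],6)[218:252,205:248];B=cv2.cvtColor(b["pixels"],6)[210:260,197:256]
r=cv2.matchTemplate(B,A,cv2.TM_CCOEFF_NORMED);print(cv2.minMaxLoc(r))
print(proj(w,[.510,.081,.05]))
from station import ctrl
print(ctrl.hand_in())
E
```

```text
(-0.09749451279640198, 0.9990831613540649, (16, 10), (8, 8))
(np.float64(322.79267841985876), np.float64(13.227688297141981))
the job is handed in; nothing more can be done
None
```

I opened the gate and handed the job in at about 7.3 s with the fingers still holding it by the bolt's knob; the hand-in gives no verdict.

- **Bolt:** I gripped the knob across the gate at 30 N and lifted it about 8.7 mm, tilting the tool about 5.4° with it. I then drew the rod back about 60 mm, level. The measured force while drawing never went above about 4 N, and the picture showed the nose clear of the hoop.
- **Gate:** I swung it on its arc with the hand turning along. At the last check I estimated 0.287 rad from the arm's position and 0.290 rad from the turn of the tool. That is about 10 cm ajar at the bolt end.
- **Holding:** The arm was still (joint speeds under 0.003 rad/s), with about 2.6 N of spring pull on the tool. The fingers had stopped on the knob at 23.5 mm open. These are arm and force readings; the gate angle and finger contact could not be read directly.
- **Loose things:** The dark part and the jar matched their starting pictures with no shift in the side view. For the block, the side-view match failed because the gate hides it there. The top view matched with no shift (0.999), and the block appeared about where expected in the wrist view.

Two small mismatches came up on the way. The cameras differed by about 6 mm on the knob's position along the rod, and the hand sat about 5 mm higher on the knob than I planned. The grip held throughout.

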